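# Slide the glazed lion through the sprung gate

### The arm

A 6-joint arm with a two-finger parallel gripper is mounted at the origin on the work surface. World frame = base frame: x ahead of the robot, y to its left, z up, the work surface at z = 0. Lengths are in m, angles in rad, forces in N, time in s.
With the tool pointing down it reaches from about 0.25 to 0.85 m from the base axis. Payload 12.5 kg.
Tool frame: the origin (TCP) lies midway between the tips of the shut fingers; the grasp point (between the pads) lies 19 mm behind it; z points along the fingers, y is the direction in which the jaws open and shut (so a half turn about z gives the same grasp; the last joint's range is limited). The gripper opens to 93 mm and grips with 3 to 60 N. Pads are 15 mm wide; open, the fingers measure 128 mm over their backs; the gripper's body (75 mm by 188 mm) begins 65 mm behind the grasp point.
Start: joints at [1.225, 0.351, 1.652, -0, 1.139, -0.085], TCP at [0.142, 0.531, 0.219] pointing down, gripper open.
Joint ranges: [-2.75, 2.75], [-0.79, 2.1], [0.01, 2.65], [-1.57, 4.71], [0.07, 3.14], [-2.87, 2.87]. Speed limits (rad/s): [2.22, 2.22, 2.79, 3.14, 3.14, 3.14].

### API

Orientations are given as a unit quaternion [w, x, y, z].
In Python, from rig import arm gives the robot as it stands.
- The arm moves only by the tool send_rows, never from a script. Its argument "moves" is a list of rows, each a list of 2 entries, a list of its own where there are three numbers: the shift along the tool's x, y, z in units of 30 mm (1.0 is 30 mm), then the turn, a rotation vector about the tool's x, y, z in units of 6 degrees (1.0 is 6 degrees). A call has exactly 5 rows; each row is the pose to reach, as a shift and turn from the pose commanded when the call began, along the tool's axes at that moment; what a row does not reach only later rows make up. A row lasts 1/10 s, in which the tool goes at most 50 mm and 8.59 degrees, less where a joint would pass 70% of its speed; a pose out of reach is approached as far as the arm can. A call with a gripper value outside its range is refused whole. "claw" is the closure in counts, from 0 (fully open) to 255 (shut), set as the call begins (left out, the last holds). The fingers move at their own pace and stop on an object; "grip_force" is the grip in N (left out, the last holds). Time passes only in rows, so rows that repeat a pose let the fingers close, or fill a call up. It gives the time, the measured TCP pose, the force and the opening at its end, in the units of the state.
- arm.read_state(): the state, without advancing time (a new reading comes with each control period).
- arm.read_camera(name): name is "scene" or "side" or "wrist"; returns (picture, depth): 480x640x3 uint8, red, green, blue; 480x640 float32, m along the optical axis (not along the pixel's ray), 0 where there is no reading.
- arm.camera_info(name): a dict with "mtx" (3x3 intrinsics, pixels), "view" (4x4, takes a point from world to camera coordinates); the wrist camera has in their place "tool_from_camera" (4x4, takes a point from camera to tool coordinates, whose origin is the TCP and whose axes are the flange's). Camera axes: x right, y up, looking along -z (the intrinsics and any distortion apply to the point x, -y, -z); pixel columns grow to the right and rows downward; lengths in m; the calibration is good to about 2 mm. A picture is of the moment at which its call begins: read the wrist's pose just before it. camera_info takes no time and is no camera call.
- arm.job_done(): hands the job in, once; it reports no verdict.
The state is a dict: "time_s": time; "q": joint angles; "qd": joint speeds; "joint_torque": joint torques, N m; "eef_pos": TCP position; "tool_rot": TCP orientation; "ft_force": force on the tool from outside, world axes, zero at the start; "wrist_torque": the same for the moment, N m; "finger_gap": opening from 0.0 (shut) to 1.0 (fully open).
Only numpy, scipy, OpenCV 4.12 (cv2) and the standard library are available. Lean on these libraries where they do the work, as an engineer would, in place of code of your own. Each camera call takes 0.05 s, during which the arm holds its last target. There are 200 camera calls.

### The job

On the shop counter, pass the green ceramic lion into the fenced bay of the wooden tray: push the red self-closing gate open with one finger, hold it open, and with the other finger slide the lion along its runway through the gateway. Slide it far enough in that the gate can then swing fully shut behind it. The glaze is fresh: the gate must never touch the lion, and the lion stays standing on the tray, never lifted or tipped; leave the cup, the pink beast and the vase where they stand.

Things in the scene. Friction and masses are not known exactly. Their poses are not given: they have to be found in the camera images.
- tray: Wooden tray fixed to the counter, floor top 6 mm up. Origin on the counter under the gateway's middle; x points inwards along the runway through the gateway into the bay, y left, z up. Two brass rails along x, -150 to 130 mm: inner faces y = +-23, 5 mm thick, tops 14 mm up. Gateway y -28 to 63 mm, open above; brass hinge post of radius 5 mm at y 68, top 58 mm up.
- runway (a point): Middle of the runway floor, at x -75, y 0 mm of the tray, 6 mm above the counter. The runway is 150 mm long (tray x -150 to 0), 90 mm wide and open at its outer end.
- bay (a point): Middle of the bay floor, at x 105, y 35 mm of the tray, 6 mm above the counter. The bay spans tray x 0 to 210, y -60 to 130 mm, open above, inside an 8 mm thick fence whose top is 45 mm above the counter. The front fence stands at x -4 to 4 mm, y 73 to 126 and y -60 to -28 mm.
- gate (a joint): Red gate, white free edge, on a vertical hinge at the gateway's left. 0 = shut; grows as it swings into the bay (+x), stop at 1.9 rad. 5 mm thick, reaches 88 mm from the hinge axis, 17 to 53 mm above the counter; sweeps that radius. A damped spring shuts it in about 1 s when let go: 0.05 N m when shut, 0.13 at 1.6 rad. It passes over the rails.
- gate_hinge (a point): On the gate's hinge axis, at x 0, y 64 mm of the tray, 35 mm above the counter. Fixed.
- gate_edge (a point): Middle of the gate's free (white) edge, 88 mm from the hinge axis, 35 mm above the counter; moves with the gate. Gate shut: at x 0, y -24 mm of the tray.
- lion: Green glazed ceramic lion figurine, 64 mm tall, about 160 g, on a round plinth 40 mm in diameter and 30 mm high, slippery (friction about 0.3). Origin at the centre of the plinth's underside, z up; it faces its own +x, which plays no part. It starts standing on the runway between the rails, 60 to 95 mm before the gate line, facing anyhow.
- cup: White cup, 52 mm in diameter, 45 mm tall, standing in the bay's far left corner. Origin at the centre of its underside. To be left alone.
- pink_beast: Pink ceramic four-legged beast, about 62 x 32 mm, 60 mm tall, standing on the counter left of the runway. Origin at the centre of its underside. To be left alone.
- vase: Blue ceramic vase, 60 mm in diameter, 110 mm tall, standing on the counter to the right of the bay. Origin at the centre of its underside. To be left alone.

How it is judged:
By the outcome, as a careful person would: the job done as asked, in the order asked, and still so for the second after the job is handed in, with the robot touching nothing.
It also fails if it takes over 51 s, if anything falls off the work surface, if the arm or the gripper's body presses on something with over 40 N, if the wrist force passes 120 N, or if a joint passes its speed limit or range.

## Working session

There is one attempt and no reset: what is moved stays moved. The work goes in short steps, Python scripts to look and compute and a tool call to move; the robot and the scene stay as the last step left them, time stands still between calls to the robot, and variables do not carry over. Pictures are saved under pics/ and viewed, about 8 in all and at most 12, crops included, and the job is handed in when it is done.

Besides the shell and the picture viewer there is one more tool, called after "Call:" by a JSON object that holds its "fn" and its "kwargs", one argument or row to a line. send_rows: Moves the arm, as the interface text tells. Its arguments: {"type":"object","properties":{"moves":{"type":"array"},"claw":{"type":"number"},"grip_force":{"type":"number"}},"required":["moves"]}

```bash
mkdir -p pics; ls; cat > h.py <<'E'
import numpy as np, cv2
from rig import arm
from scipy.spatial.transform import Rotation as R
def save(n,f):
    im,d=arm.read_camera(n); cv2.imwrite(f'pics/{f}.png',im[:,:,::-1]); np.savez(f'pics/{f}.npz',im=im,d=d); return im,d
def cloud(n,d,st=None):
    i=arm.camera_info(n); K=np.array(i['mtx']); v,u=np.mgrid[:480,:640]
    P=np.stack([(u-K[0,2])/K[0,0]*d,-(v-K[1,2])/K[1,1]*d,-d],-1)
    if n=='wrist':
        T=np.array(i['tool_from_camera']); w,x,y,z=st['tool_rot']; W=np.eye(4); W[:3,:3]=R.from_quat([x,y,z,w]).as_matrix(); W[:3,3]=st['eef_pos']; T=W@T
    else: T=np.linalg.inv(np.array(i['view']))
    return P@T[:3,:3].T+T[:3,3]
E
python3 - <<'E'
from h import *
print(arm.read_state())
for n in['scene','side']:
    save(n,n+'0'); print(n,arm.camera_info(n))
a=cv2.imread('pics/scene0.png');b=cv2.imread('pics/side0.png')
E
```

```text
pics
{'time_s': 0.0, 'q': array([ 1.22536628e+00,  3.51211941e-01,  1.65242986e+00, -1.09480766e-05,
        1.13910911e+00, -8.45853199e-02]), 'qd': array([-6.19882548e-04, -1.20280531e-03,  1.15752974e-03, -3.38935378e-04,
       -1.94781735e-04, -6.42433306e-06]), 'joint_torque': array([ 2.72561974e-04, -4.97325397e+01, -2.85262889e+01,  6.98729558e-02,
        2.57179979e-02, -8.82421637e-05]), 'eef_pos': array([0.14169444, 0.53107225, 0.21811255]), 'tool_rot': array([-1.18704444e-04,  1.30050633e-01,  9.91507185e-01, -5.66857171e-04]), 'ft_force': array([-0.34801619,  0.96798258,  0.60406212]), 'wrist_torque': array([ 0.01079022, -0.00811537, -0.02781659]), 'finger_gap': 0.9997436725299131}
scene {'mtx': array([[457.60413758,   0.        , 317.17948713],
       [  0.        , 457.60413758, 236.69502294],
       [  0.        ,   0.        ,   1.        ]]), 'view': array([[-0.40549437,  0.9140552 ,  0.00879828,  0.20408326],
       [-0.7397212 , -0.33378028,  0.58429724,  0.39058613],
       [ 0.53701662,  0.23042097,  0.81149203, -1.08377857],
       [ 0.        ,  0.        ,  0.        ,  1.        ]])}
side {'mtx': array([[435.15657804,   0.        , 320.75801552],
       [  0.        , 435.15657804, 249.12362139],
       [  0.        ,   0.        ,   1.        ]]), 'view': array([[-0.87180062, -0.48943085,  0.02052116,  0.49138659],
       [ 0.31904031, -0.53550569,  0.78195072, -0.20083455],
       [-0.37172161,  0.68825221,  0.62300237, -0.50294718],
       [ 0.        ,  0.        ,  0.        ,  1.        ]])}
```

View pics/scene0.png

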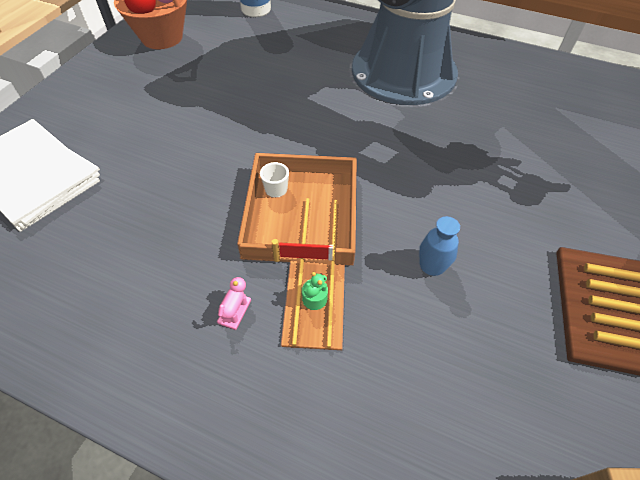

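View pics/side0.png

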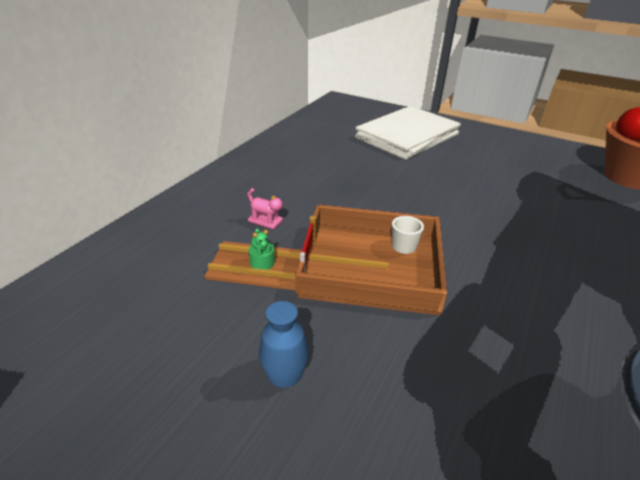

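The scene view shows the tray with its runway towards the camera: lion at (315,292), gate hinge at (276,250) and gate white edge at (331,253). The cup is at (275,180), the pink beast at (235,303) and the vase at (440,247). The side view agrees: lion at (262,252), gate at (307,245). Next I fit the positions.

```bash
cat > fit.py <<'E'
from h import *
for n in['scene','side']:
    z=np.load(f'pics/{n}0.npz'); im,d=z['im'],z['d']; P=cloud(n,d); ok=d>0
    hsv=cv2.cvtColor(im,cv2.COLOR_RGB2HSV); H,S,V=[hsv[...,k].astype(int) for k in range(3)]
    v,u=np.mgrid[:480,:640]
    roi=(u>190)&(u<470)&(v>140)&(v<400)&ok
    def m(c): return P[c&roi]
    def s(name,Q): print(n,name,len(Q),'mean',Q.mean(0).round(4),'min',np.percentile(Q,2,0).round(3),'max',np.percentile(Q,98,0).round(3)) if len(Q) else print(name,0)
    red=m(((H<4)|(H>176))&(S>200)&(V>100)); s('red',red)
    grn=m((H>50)&(H<80)&(S>120)); s('green',grn)
    s('pink',m((H>150)&(H<176)&(S>60))); s('blue',m((H>100)&(H<115)&(S>120)))
    yel=m((H>=19)&(H<28)&(S>120)&(V>100)); s('yellow',yel)
    wood=(H>=4)&(H<19)&(S>100)
    top=m(wood&(abs(P[...,2]-.045)<.004)); s('fencetop',top)
    r=cv2.minAreaRect((top[:,:2]*1000).astype(np.float32)); print('rect',r)
    print(cv2.boxPoints(r).round(1).tolist())
    # plinth points
    g=grn[grn[:,2]<.033]
    import scipy.optimize as so
    f=so.least_squares(lambda c:np.hypot(g[:,0]-c[0],g[:,1]-c[1])-.02,g[:,:2].mean(0),loss='soft_l1',f_scale=.001); print('lion',f.x,len(g), 'top z',grn[:,2].max())
E
python3 fit.py
```

```text
scene red 83 mean [0.5825 0.0156 0.0381] min [ 0.57  -0.024  0.019] max [0.598 0.047 0.055]
scene green 651 mean [0.649 0.06  0.042] min [0.63  0.043 0.01 ] max [0.66  0.075 0.069]
scene pink 810 mean [ 0.713  -0.0453  0.0274] min [ 0.678 -0.075  0.   ] max [ 0.739 -0.033  0.058]
scene blue 264 mean [0.5081 0.2163 0.0762] min [0.488 0.182 0.007] max [0.519 0.235 0.111]
scene yellow 832 mean [0.6094 0.0339 0.0192] min [ 0.462 -0.038  0.007] max [0.716 0.105 0.069]
scene fencetop 1539 mean [ 0.4871 -0.042   0.0451] min [ 0.367 -0.153  0.041] max [0.617 0.081 0.048]
rect ((490.36907958984375, -37.233489990234375), (215.70619201660156, 189.94378662109375), 20.533626556396484)
[[356.1000061035156, 13.899999618530273], [422.70001220703125, -164.0], [624.7000122070312, -88.30000305175781], [558.0999755859375, 89.5]]
lion [0.63948338 0.05583818] 175 top z 0.07146699190904737
side red 78 mean [0.5814 0.0121 0.0507] min [ 0.57  -0.021  0.046] max [0.594 0.042 0.053]
side green 701 mean [0.6336 0.0646 0.0377] min [0.622 0.042 0.01 ] max [0.654 0.076 0.067]
side pink 953 mean [ 0.7071 -0.048   0.0233] min [ 0.675 -0.117 -0.002] max [ 0.774 -0.033  0.054]
side blue 3025 mean [0.4897 0.2212 0.0697] min [0.471 0.196 0.011] max [0.513 0.238 0.109]
side yellow 832 mean [0.6048 0.0392 0.0134] min [ 0.472 -0.032  0.007] max [0.713 0.107 0.066]
side fencetop 1582 mean [ 0.4669 -0.0212  0.0433] min [ 0.365 -0.152  0.041] max [0.613 0.084 0.045]
rect ((490.99395751953125, -36.498634338378906), (214.15060424804688, 192.35287475585938), 20.470476150512695)
[[357.0, 16.200000762939453], [424.29998779296875, -164.0], [624.9000244140625, -89.19999694824219], [557.7000122070312, 91.0999984741211]]
lion [0.64150922 0.05592507] 262 top z 0.06928403730732319
```

```bash
cat > plan.py <<'E'
# waypoint (Kx,Ky,phi_deg,g_mm,z) in tray mm -> world tool pose; rows relative to commanded pose at call start
from h import *
import json,sys,os
O=np.array([.5786,.0335]); A=np.deg2rad(200.5)
ex=np.array([np.cos(A),np.sin(A)]); ey=np.array([-ex[1],ex[0]])
def w2t(p): r=np.asarray(p)[:2]-O; return np.array([r@ex,r@ey])*1000
def geom(Kx,Ky,phi,g):
    f=np.deg2rad(phi); u=np.array([np.cos(f),np.sin(f)]); p=np.array([u[1],-u[0]])
    F2=np.array([Kx,Ky])-7.5*p; F1=F2+g*u
    return F2,F1,u,p
def pose(Kx,Ky,phi,g,z):
    F2,F1,u,p=geom(Kx,Ky,phi,g); c=(F1+F2)/2e3
    xy=O+c[0]*ex+c[1]*ey; yw=-(u[0]*ex+u[1]*ey); y=np.array([*yw,0]); zz=np.array([0,0,-1.]); x=np.cross(y,zz)
    T=np.eye(4); T[:3,:3]=np.stack([x,y,zz],1); T[:3,3]=[*xy,z/1000]; return T
def pos(st):
    w,x,y,z=st['tool_rot']; T=np.eye(4); T[:3,:3]=R.from_quat([x,y,z,w]).as_matrix(); T[:3,3]=st['eef_pos']; return T
def rel(T0,T):
    D=np.linalg.inv(T0)@T; return np.r_[D[:3,3]/.03, np.rad2deg(R.from_matrix(D[:3,:3]).as_rotvec())/6]
def load(): return np.array(json.load(open('cmd.json'))) if os.path.exists('cmd.json') else pos(arm.read_state())
def call(T0,Ts,claw=None,nd=2):
    rows=[rel(T0,T).round(nd) for T in Ts]
    print('claw',claw,json.dumps([[r[:3].tolist(),r[3:].tolist()] for r in rows]))
    D=np.eye(4); D[:3,3]=rows[-1][:3]*.03; D[:3,:3]=R.from_rotvec(np.deg2rad(rows[-1][3:]*6)).as_matrix(); return T0@D
def lerp(T0,T1,s):
    D=np.linalg.inv(T0)@T1; E=np.eye(4); E[:3,3]=D[:3,3]*s; E[:3,:3]=R.from_rotvec(R.from_matrix(D[:3,:3]).as_rotvec()*s).as_matrix(); return T0@E
def setc(T): json.dump(T.tolist(),open('cmd.json','w'))
claw=lambda g:round(255*(1-g/93))
E
python3 - <<'E'
from plan import *
T0=load(); T1=pose(-105,0,22,88,130)
T1[:3,3][2]=.2
print('gate target',T1[:3,3], claw(88))
Tm=lerp(T0,T1,.5)
a=call(T0,[lerp(T0,T1,k/20) for k in range(1,6)],claw(88))
for j in range(1,5):
    Ts=[lerp(T0,T1,min(1,(5*j+k)/20)) for k in range(1,6)]
    a=call(a,Ts)
setc(a); print(a[:3,3])
E
```

```text
gate target [0.6495773  0.03501623 0.2       ] 14
claw 14 [[[-1.03, -0.58, 0.03], [-0.0, 0.0, 0.27]], [[-2.06, -1.16, 0.06], [-0.0, 0.0, 0.54]], [[-3.09, -1.74, 0.09], [-0.0, 0.0, 0.81]], [[-4.12, -2.32, 0.12], [-0.0, 0.0, 1.09]], [[-5.16, -2.9, 0.15], [-0.0, 0.0, 1.36]]]
claw None [[[-1.1, -0.43, 0.03], [-0.0, 0.0, 0.27]], [[-2.2, -0.86, 0.07], [-0.0, 0.0, 0.54]], [[-3.3, -1.29, 0.1], [-0.0, 0.0, 0.81]], [[-4.41, -1.72, 0.13], [-0.0, 0.0, 1.08]], [[-5.51, -2.15, 0.16], [-0.0, 0.0, 1.35]]]
claw None [[[-1.15, -0.26, 0.03], [-0.01, 0.0, 0.27]], [[-2.3, -0.53, 0.06], [-0.01, 0.0, 0.55]], [[-3.46, -0.8, 0.09], [-0.01, 0.0, 0.82]], [[-4.61, -1.07, 0.12], [-0.01, 0.0, 1.09]], [[-5.76, -1.34, 0.15], [-0.01, 0.0, 1.36]]]
claw None [[[-1.18, -0.1, 0.03], [0.0, 0.0, 0.27]], [[-2.36, -0.2, 0.06], [0.0, 0.0, 0.54]], [[-3.54, -0.31, 0.09], [0.0, 0.0, 0.81]], [[-4.72, -0.41, 0.12], [0.0, 0.0, 1.09]], [[-5.9, -0.51, 0.15], [0.0, 0.0, 1.36]]]
claw None [[[0.0, -0.0, 0.0], [0.0, 0.0, -0.0]], [[0.0, -0.0, 0.0], [0.0, 0.0, -0.0]], [[0.0, -0.0, 0.0], [0.0, 0.0, -0.0]], [[0.0, -0.0, 0.0], [0.0, 0.0, -0.0]], [[0.0, -0.0, 0.0], [0.0, 0.0, -0.0]]]
[0.6496993  0.03496618 0.20014406]
```

Call:
{"fn": "send_rows", "kwargs": {
  "claw": 14,
  "moves": [
    [[-1.03, -0.58, 0.03], [0, 0, 0.27]],
    [[-2.06, -1.16, 0.06], [0, 0, 0.54]],
    [[-3.09, -1.74, 0.09], [0, 0, 0.81]],
    [[-4.12, -2.32, 0.12], [0, 0, 1.09]],
    [[-5.16, -2.9, 0.15], [0, 0, 1.36]]
  ]
}}

```text
time_s: 0.6
eef_pos: [0.2696, 0.4062, 0.2139]
tool_rot: [-0.0, 0.201, 0.98, -0.0]
ft_force: [0.9, 0.4, 0.5]
finger_gap: 0.943
```

Call:
{"fn": "send_rows", "kwargs": {
  "moves": [
    [[-1.1, -0.43, 0.03], [0, 0, 0.27]],
    [[-2.2, -0.86, 0.07], [0, 0, 0.54]],
    [[-3.3, -1.29, 0.1], [0, 0, 0.81]],
    [[-4.41, -1.72, 0.13], [0, 0, 1.08]],
    [[-5.51, -2.15, 0.16], [0, 0, 1.35]]
  ]
}}

```text
time_s: 1.1
eef_pos: [0.3964, 0.282, 0.2092]
tool_rot: [-0.0, 0.27, 0.963, -0.0]
ft_force: [-0.2, 0.3, 0.5]
finger_gap: 0.94
```

Call:
{"fn": "send_rows", "kwargs": {
  "moves": [
    [[-1.15, -0.26, 0.03], [-0.01, 0, 0.27]],
    [[-2.3, -0.53, 0.06], [-0.01, 0, 0.55]],
    [[-3.46, -0.8, 0.09], [-0.01, 0, 0.82]],
    [[-4.61, -1.07, 0.12], [-0.01, 0, 1.09]],
    [[-5.76, -1.34, 0.15], [-0.01, 0, 1.36]]
  ]
}}

```text
time_s: 1.6
eef_pos: [0.5234, 0.1581, 0.2045]
tool_rot: [-0.0, 0.337, 0.941, 0.0]
ft_force: [1.5, -0.3, 0.6]
finger_gap: 0.945
```

Call:
{"fn": "send_rows", "kwargs": {
  "moves": [
    [[-1.18, -0.1, 0.03], [0, 0, 0.27]],
    [[-2.36, -0.2, 0.06], [0, 0, 0.54]],
    [[-3.54, -0.31, 0.09], [0, 0, 0.81]],
    [[-4.72, -0.41, 0.12], [0, 0, 1.09]],
    [[-5.9, -0.51, 0.15], [0, 0, 1.36]]
  ]
}}

```text
time_s: 2.1
eef_pos: [0.6505, 0.034, 0.1999]
tool_rot: [-0.0, 0.404, 0.915, 0.0]
ft_force: [-0.0, 0.1, 0.4]
finger_gap: 0.943
```

Call:
{"fn": "send_rows", "kwargs": {
  "moves": [
    [[0, 0, 0], [0, 0, 0]],
    [[0, 0, 0], [0, 0, 0]],
    [[0, 0, 0], [0, 0, 0]],
    [[0, 0, 0], [0, 0, 0]],
    [[0, 0, 0], [0, 0, 0]]
  ]
}}

```text
time_s: 2.6
eef_pos: [0.6494, 0.0359, 0.2006]
tool_rot: [0.0, 0.402, 0.915, 0.001]
ft_force: [-0.5, 0.1, -0.1]
finger_gap: 0.944
```

```bash
python3 - <<'E'
from plan import *
st=arm.read_state(); print(w2t(st['eef_pos']))
im,d=save('wrist','wrist1'); P=cloud('wrist',d,st)
print(arm.camera_info('wrist')['tool_from_camera'])
E
```

```text
[-67.21560573  22.52986154]
[[-2.28536762e-04  9.71032635e-01  2.38946793e-01  6.54970770e-02]
 [ 9.99999631e-01  2.39768778e-05  8.58996031e-04  6.45109564e-04]
 [ 8.28383981e-04  2.38946901e-01 -9.71032282e-01 -1.65578363e-01]
 [ 0.00000000e+00  0.00000000e+00  0.00000000e+00  1.00000000e+00]]
```

View pics/wrist1.png

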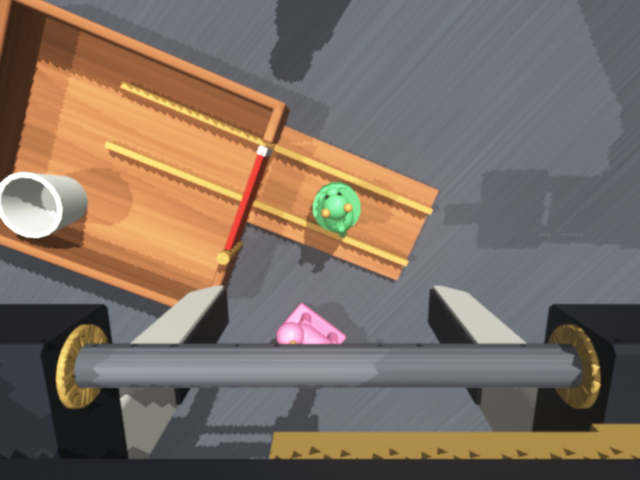

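The wrist view shows the lion at (337,208) between the rails, the gate from its hinge at (223,257) to its white edge at (262,150), and the beast at (305,325). The fingers slide in parallel. I refine the tray frame from this view.

```bash
python3 - <<'E'
from plan import *
import scipy.optimize as so
st=arm.read_state()
z=np.load('pics/wrist1.npz'); im,d=z['im'],z['d']; P=cloud('wrist',d,st)
hsv=cv2.cvtColor(im,cv2.COLOR_RGB2HSV); H,S,V=[hsv[...,k].astype(int) for k in range(3)]
v,u=np.mgrid[:480,:640]; roi=(d>0)&(v<285)
def t(Q): r=Q[:,:2]-O; return np.c_[r@ex*1000,r@ey*1000,Q[:,2]*1000]
y=t(P[roi&(H>=20)&(H<30)&(S>120)&(V>120)]); y=y[(y[:,2]<20)]
for lo,hi in[(15,35),(-35,-15)]:
    a=y[(y[:,1]>lo)&(y[:,1]<hi)]; print('rail',len(a),np.polyfit(a[:,0],a[:,1],1),a[:,0].min(),a[:,0].max(),np.median(a[:,2]))
r=t(P[roi&((H<4)|(H>176))&(S>200)]); r=r[r[:,2]>45]; print('gate top',len(r),r.mean(0),np.polyfit(r[:,1],r[:,0],1),r[:,1].min(),r[:,1].max())
g=t(P[roi&(H>50)&(H<80)&(S>120)]); print('green z',np.percentile(g[:,2],[1,50,99]))
gp=g[(g[:,2]<37)]; print(gp.min(0),gp.max(0))
f=so.least_squares(lambda c:np.maximum(np.hypot(gp[:,0]-c[0],gp[:,1]-c[1])-20,0),gp[:,:2].mean(0));print('lion',f.x)
print(cv2.minEnclosingCircle(gp[:,:2].astype(np.float32)))
# fingers: pale pixels close to camera
f=(d>0)&(d<.2)&(S<60)&(V>90)&(v>285)
D=np.linalg.inv(pos(st)); Q=P[f]@D[:3,:3].T+D[:3,3]
for s in(-1,1):
    q=Q[Q[:,1]*s>0]*1000; 
    if len(q): print('finger tool frame',len(q),np.percentile(q,[1,99],axis=0).round(1))
E
```

```text
rail 1504 [5.45965766e-04 2.65711470e+01] -146.36559224546332 133.47939955445162 13.592293918295113
rail 1383 [ 5.12266532e-03 -2.38593801e+01] -146.3946109861242 132.63548690215111 13.572625266051407<stdin>:11: RuntimeWarning: Mean of empty slice.
  ret = um.true_divide(
Traceback (most recent call last):
TypeError: expected non-empty vector for x
```

```bash
sed -i "s/^def w2t/O=O+.0033*ex+.0012*ey\ndef w2t/; s/deg2rad(200.5)/deg2rad(200.65)/" plan.py; python3 - <<'E'
from plan import *
import scipy.optimize as so
st=arm.read_state()
z=np.load('pics/wrist1.npz'); im,d=z['im'],z['d']; P=cloud('wrist',d,st)
hsv=cv2.cvtColor(im,cv2.COLOR_RGB2HSV); H,S,V=[hsv[...,k].astype(int) for k in range(3)]
v,u=np.mgrid[:480,:640]; roi=(d>0)&(v<285)
def t(Q): r=Q[:,:2]-O; return np.c_[r@ex*1000,r@ey*1000,Q[:,2]*1000]
y=t(P[roi&(H>=20)&(H<30)&(S>120)&(V>120)]); y=y[(y[:,2]<20)]
for lo,hi in[(15,35),(-35,-15)]:
    a=y[(y[:,1]>lo)&(y[:,1]<hi)]; print('rail',len(a),np.polyfit(a[:,0],a[:,1],1),a[:,0].min(),a[:,0].max(),np.median(a[:,2]))
r=t(P[roi&((H<5)|(H>174))&(S>180)]); print('red',len(r),np.percentile(r,[2,50,98],axis=0))
g=t(P[roi&(H>50)&(H<85)&(S>100)]); print('green z',np.percentile(g[:,2],[1,50,99]))
gp=g[(g[:,2]<37)]; print(gp.min(0),gp.max(0))
print(cv2.minEnclosingCircle(gp[:,:2].astype(np.float32)))
f=(d>0)&(d<.25)&(v>285)
D=np.linalg.inv(pos(st)); Q=P@D[:3,:3].T+D[:3,3]
for px in[(220,292),(205,330),(150,330),(215,300),(226,295),(433,295),(440,320),(500,330)]: print(px,d[px[1],px[0]],im[px[1],px[0]],(Q[px[1],px[0]]*1000).round(1))
E
```

```text
rail 1504 [-2.07132420e-03  2.53643581e+01] -149.5928482237223 130.25219679846623 13.592293918295113
rail 1383 [ 2.50519377e-03 -2.50508653e+01] -149.7587237333357 129.27777489959763 13.572625266051407
red 664 [[ -2.52775676 -15.1443073   45.73359351]
 [ -0.75122512  22.32416365  52.36670516]
 [  1.89716084  59.36808001  54.01268171]]
green z [16.18220216 51.68327032 69.07367438]
[-88.79022172 -18.8770433    5.31053615] [-51.40077711  19.50271858  36.99457952]
((-69.69670104980469, 0.3123302459716797), 19.554059982299805)
(220, 292) 0.17064722 [111 106  99] [  7.6 -45.   -4.1]
(205, 330) 0.14514674 [34 32 32] [  3.  -43.6 -31.5]
(150, 330) 0.1320055 [207 206 193] [  8.7 -57.6 -43.7]
(215, 300) 0.16191909 [78 73 69] [  7.5 -44.7 -13.1]
(226, 295) 0.17517425 [55 50 50] [  4.8 -43.6  -0.1]
(433, 295) 0.16817339 [39 37 37] [ 7.2 44.3 -6.7]
(440, 320) 0.0 [35 35 36] [  65.5    0.6 -165.6]
(500, 330) 0.13065426 [204 204 192] [  9.2  56.2 -44.8]
```

```bash
python3 - <<'E'
from plan import *
T0=load(); print((T0[:3,3]-arm.read_state()['eef_pos']).round(4))
T1=pose(-108,0,22,88,60);T2=pose(-108,0,22,88,20)
a=call(T0,[lerp(T0,T1,k/5) for k in range(1,6)],claw(88))
b=call(a,[lerp(a,T2,min(1,k/4)) for k in range(1,6)]); setc(b)
E
```

```text
[ 0.0002 -0.0009 -0.0004]
claw 14 [[[-0.0, -0.0, 0.93], [0.0, 0.0, -0.01]], [[-0.01, -0.01, 1.87], [0.0, 0.0, -0.01]], [[-0.01, -0.01, 2.8], [0.0, 0.0, -0.02]], [[-0.02, -0.02, 3.74], [0.0, 0.0, -0.02]], [[-0.02, -0.02, 4.67], [0.0, 0.0, -0.03]]]
claw None [[[-0.0, -0.0, 0.33], [0.0, 0.0, 0.0]], [[-0.0, -0.0, 0.67], [0.0, 0.0, 0.0]], [[-0.0, -0.0, 1.0], [0.0, 0.0, 0.0]], [[-0.0, -0.0, 1.33], [0.0, 0.0, 0.0]], [[-0.0, -0.0, 1.33], [0.0, 0.0, 0.0]]]
```

Call:
{"fn": "send_rows", "kwargs": {
  "moves": [
    [[0, 0, 0.93], [0, 0, -0.01]],
    [[-0.01, -0.01, 1.87], [0, 0, -0.01]],
    [[-0.01, -0.01, 2.8], [0, 0, -0.02]],
    [[-0.02, -0.02, 3.74], [0, 0, -0.02]],
    [[-0.02, -0.02, 4.67], [0, 0, -0.03]]
  ]
}}

```text
time_s: 3.15
eef_pos: [0.6497, 0.0348, 0.0593]
tool_rot: [0.0, 0.401, 0.916, 0.001]
ft_force: [1.3, 0.4, -0.7]
finger_gap: 0.942
```

Call:
{"fn": "send_rows", "kwargs": {
  "moves": [
    [[0, 0, 0.33], [0, 0, 0]],
    [[0, 0, 0.67], [0, 0, 0]],
    [[0, 0, 1.0], [0, 0, 0]],
    [[0, 0, 1.33], [0, 0, 0]],
    [[0, 0, 1.33], [0, 0, 0]]
  ]
}}

```text
time_s: 3.65
eef_pos: [0.6494, 0.0346, 0.0194]
tool_rot: [-0.0, 0.401, 0.916, 0.0]
ft_force: [0.1, 1.7, -0.2]
finger_gap: 0.945
```

```bash
python3 - <<'E'
from plan import *
T0=load(); print((T0[:3,3]-arm.read_state()['eef_pos']).round(4))
a,_=save('scene','s1'); b,_=save('side','d1')
A=cv2.resize(a[170:370,190:390],(400,400),interpolation=3); B=cv2.resize(b[170:330,190:390],(400,320),interpolation=3); B=np.pad(B,((0,80),(0,0),(0,0)))
cv2.imwrite('pics/c1.png',np.hstack([A,B])[:,:,::-1])
E
```

```text
[ 0.0003 -0.0005  0.0007]
```

View pics/c1.png

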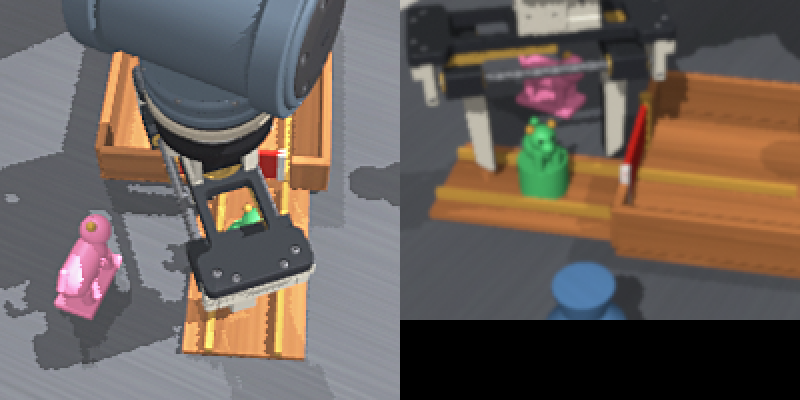

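The crop shows the rear finger behind the lion and the lead finger just outside the gate, with both at rail height. Now I plan the push.

```bash
cat > push.py <<'E'
from plan import *
def gfun(phi,Ky):
    c,s=np.cos(np.deg2rad(phi)),np.sin(np.deg2rad(phi))
    return min(88,(56-Ky-7.5*c-7.5*abs(c)-15*s)/s)
def seg(T0,w0,w1):  # w=(Kx,Ky,phi)
    g=gfun(w1[2],w1[1]); g0=gfun(w0[2],w0[1]); Ts=[]
    for k in range(1,6):
        w=np.array(w0)+(np.array(w1)-w0)*k/5
        Ts.append(pose(*w,g0+(g-g0)*k/5,20))
    F2,F1,u,p=geom(*w1,g); print('#',w1,'g',round(g),'F1 outer corners',[(F1+15*u+s*7.5*p).round() for s in(-1,1)],'inner R',(F1+7.5*p).round())
    return call(T0,Ts,claw(g))
E
python3 - <<'E'
from push import *
a=load(); W=[(-108,0,22),(-75,0,22),(-45,0,22),(-16,0,22),(1,1,35),(18,2,48),(35,3,61),(52,4,74),(69,5,87),(86,6,100)]
for i in range(len(W)-1):
    a=seg(a,W[i],W[i+1])
    if i==2: setc(a)
E
```

```text
# (-75, 0, 22) g 88 F1 outer corners [array([15., 52.]), array([20., 39.])] inner R [ 7. 33.]
claw 14 [[[0.08, -0.21, 0.0], [0.0, 0.0, 0.0]], [[0.16, -0.41, 0.0], [0.0, 0.0, 0.0]], [[0.24, -0.61, 0.0], [0.0, 0.0, 0.0]], [[0.33, -0.82, 0.0], [0.0, 0.0, 0.0]], [[0.41, -1.02, 0.0], [0.0, 0.0, 0.0]]]
# (-45, 0, 22) g 88 F1 outer corners [array([45., 52.]), array([50., 39.])] inner R [37. 33.]
claw 14 [[[0.07, -0.19, 0.0], [0.0, 0.0, 0.0]], [[0.15, -0.37, 0.0], [0.0, 0.0, 0.0]], [[0.22, -0.56, 0.0], [0.0, 0.0, 0.0]], [[0.3, -0.74, 0.0], [0.0, 0.0, 0.0]], [[0.37, -0.93, 0.0], [0.0, 0.0, 0.0]]]
# (-16, 0, 22) g 88 F1 outer corners [array([74., 52.]), array([79., 39.])] inner R [66. 33.]
claw 14 [[[0.08, -0.18, 0.0], [0.0, 0.0, 0.0]], [[0.15, -0.36, 0.0], [0.0, 0.0, 0.0]], [[0.22, -0.54, 0.0], [0.0, 0.0, 0.0]], [[0.29, -0.72, 0.0], [0.0, 0.0, 0.0]], [[0.37, -0.9, 0.0], [0.0, 0.0, 0.0]]]
# (1, 1, 35) g 59 F1 outer corners [array([53., 56.]), array([62., 44.])] inner R [50. 35.]
claw 92 [[[-0.03, 0.0, 0.0], [0.0, 0.0, -0.43]], [[-0.05, 0.01, 0.0], [0.0, 0.0, -0.87]], [[-0.05, 0.01, 0.0], [0.0,
[... 947 characters left out ...]
, -0.15, 0.0], [-0.0, 0.0, -1.73]], [[0.36, -0.19, 0.0], [-0.0, 0.0, -2.17]]]
# (69, 5, 87) g 35 F1 outer corners [array([57., 56.]), array([72., 55.])] inner R [71. 40.]
claw 158 [[[0.08, -0.02, 0.0], [-0.0, 0.0, -0.43]], [[0.16, -0.05, 0.0], [-0.0, 0.0, -0.86]], [[0.24, -0.08, 0.0], [-0.0, 0.0, -1.3]], [[0.32, -0.1, 0.0], [-0.0, 0.0, -1.73]], [[0.41, -0.12, 0.0], [-0.0, 0.0, -2.16]]]
# (86, 6, 100) g 36 F1 outer corners [array([62., 53.]), array([77., 56.])] inner R [80. 41.]
claw 157 [[[0.08, -0.01, 0.0], [-0.0, 0.0, -0.44]], [[0.17, -0.01, 0.0], [-0.0, 0.0, -0.87]], [[0.26, -0.01, 0.0], [-0.0, 0.0, -1.3]], [[0.35, -0.01, 0.0], [-0.0, 0.0, -1.74]], [[0.43, -0.0, 0.0], [-0.0, 0.0, -2.17]]]
```

Call:
{"fn": "send_rows", "kwargs": {
  "moves": [
    [[0.08, -0.21, 0], [0, 0, 0]],
    [[0.16, -0.41, 0], [0, 0, 0]],
    [[0.24, -0.61, 0], [0, 0, 0]],
    [[0.33, -0.82, 0], [0, 0, 0]],
    [[0.41, -1.02, 0], [0, 0, 0]]
  ]
}}

```text
time_s: 4.25
eef_pos: [0.6217, 0.0233, 0.022]
tool_rot: [0.004, 0.401, 0.916, 0.003]
ft_force: [10.3, 7.8, 1.3]
finger_gap: 0.94
```

Call:
{"fn": "send_rows", "kwargs": {
  "moves": [
    [[0.07, -0.19, 0], [0, 0, 0]],
    [[0.15, -0.37, 0], [0, 0, 0]],
    [[0.22, -0.56, 0], [0, 0, 0]],
    [[0.3, -0.74, 0], [0, 0, 0]],
    [[0.37, -0.93, 0], [0, 0, 0]]
  ]
}}

```text
time_s: 4.75
eef_pos: [0.5907, 0.0122, 0.0207]
tool_rot: [0.0, 0.402, 0.916, 0.001]
ft_force: [2.9, 3.5, 1.4]
finger_gap: 0.945
```

```bash
python3 - <<'E'
from plan import *
st=arm.read_state(); print(st['eef_pos'],pose(-45,0,22,88,20)[:3,3],st['ft_force'],st['finger_gap'])
b,_=save('side','d2')
cv2.imwrite('pics/c2.png',cv2.resize(b[170:330,190:470],(784,448),interpolation=2)[:,:,::-1])
E
```

```text
[0.59069865 0.0121843  0.020654  ] [0.59076317 0.01175586 0.02      ] [2.86331596 3.51638293 1.35672004] 0.9448556548221877
```

View pics/c2.png

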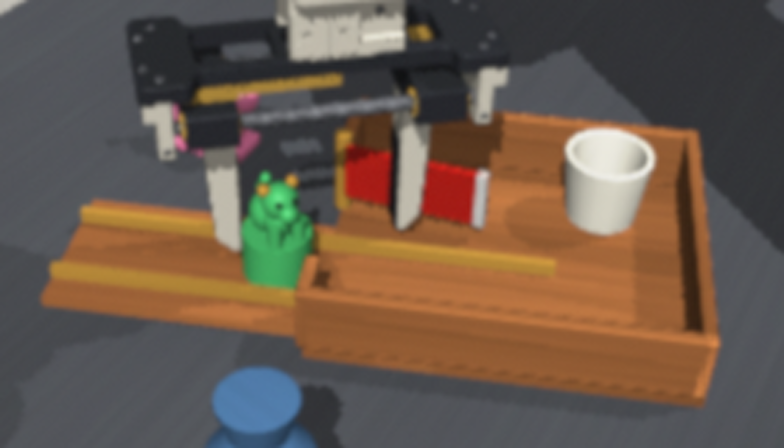

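The gate is held open at about 1.3 rad by the lead finger at (408,190). The lion stands upright at (278,240), just short of the gateway. I continue with smaller rotation steps.

```bash
python3 - <<'E'
from push import *
a=load(); W=[(-16,0,22),(-8,0.5,28.5),(1,1,35),(18,2,48),(35,3,61),(52,4,74),(69,5,87),(86,6,100)]
for i in range(len(W)-1):
    a=seg(a,W[i],W[i+1])
setc(a)
E
```

```text
# (-8, 0.5, 28.5) g 74 F1 outer corners [array([63., 56.]), array([70., 43.])] inner R [57. 36.]
claw 53 [[[-0.02, 0.01, 0.0], [0.0, 0.0, -0.22]], [[-0.03, 0.01, 0.0], [0.0, 0.0, -0.43]], [[-0.04, 0.02, 0.0], [0.0, 0.0, -0.65]], [[-0.05, 0.02, 0.0], [0.0, 0.0, -0.87]], [[-0.06, 0.03, 0.0], [0.0, 0.0, -1.08]]]
# (1, 1, 35) g 59 F1 outer corners [array([53., 56.]), array([62., 44.])] inner R [50. 35.]
claw 92 [[[0.0, -0.01, 0.0], [0.0, 0.0, -0.22]], [[0.0, -0.01, 0.0], [0.0, 0.0, -0.44]], [[0.01, -0.01, 0.0], [0.0, 0.0, -0.65]], [[0.01, -0.0, 0.0], [0.0, 0.0, -0.87]], [[0.02, -0.0, 0.0], [0.0, 0.0, -1.09]]]
# (18, 2, 48) g 44 F1 outer corners [array([46., 56.]), array([58., 46.])] inner R [48. 35.]
claw 134 [[[0.02, -0.04, 0.0], [0.0, 0.0, -0.43]], [[0.04, -0.07, 0.0], [0.0, 0.0, -0.86]], [[0.07, -0.1, 0.0], [0.0, 0.0, -1.3]], [[0.1, -0.13, 0.0], [0.0, 0.0, -1.73]], [[0.14, -0.16, 0.0], [0.0, 0.0, -2.16]]]
# (35, 3, 61) g 37 F1 outer corners [array([47., 56.]), array([60., 49.])] inner R [53. 36.]
claw 153 [[[0.05, -0.04, 0.0], [-0.0, 0.0, -0.44]], [[0.1, -0.09, 0.0], [-0.0, 0.0, -0.87
[... 358 characters left out ...]
[0.28, -0.16, 0.0], [-0.0, 0.0, -1.73]], [[0.35, -0.2, 0.0], [-0.0, 0.0, -2.17]]]
# (69, 5, 87) g 35 F1 outer corners [array([57., 56.]), array([72., 55.])] inner R [71. 40.]
claw 158 [[[0.08, -0.02, 0.0], [-0.0, 0.0, -0.43]], [[0.16, -0.05, 0.0], [-0.0, 0.0, -0.86]], [[0.25, -0.07, 0.0], [-0.0, 0.0, -1.3]], [[0.33, -0.1, 0.0], [-0.0, 0.0, -1.73]], [[0.41, -0.12, 0.0], [-0.0, 0.0, -2.16]]]
# (86, 6, 100) g 36 F1 outer corners [array([62., 53.]), array([77., 56.])] inner R [80. 41.]
claw 157 [[[0.09, -0.0, 0.0], [-0.0, 0.0, -0.44]], [[0.17, -0.0, 0.0], [-0.0, 0.0, -0.87]], [[0.26, -0.0, 0.0], [-0.0, 0.0, -1.3]], [[0.35, -0.0, 0.0], [-0.0, 0.0, -1.74]], [[0.44, -0.0, 0.0], [-0.0, 0.0, -2.17]]]
```

Call:
{"fn": "send_rows", "kwargs": {
  "moves": [
    [[0.08, -0.18, 0], [0, 0, 0]],
    [[0.15, -0.36, 0], [0, 0, 0]],
    [[0.22, -0.54, 0], [0, 0, 0]],
    [[0.29, -0.72, 0], [0, 0, 0]],
    [[0.37, -0.9, 0], [0, 0, 0]]
  ]
}}

```text
time_s: 5.3
eef_pos: [0.5631, 0.0017, 0.0202]
tool_rot: [0.0, 0.402, 0.916, 0.0]
ft_force: [2.3, 2.6, 1.1]
finger_gap: 0.946
```

Call:
{"fn": "send_rows", "kwargs": {
  "claw": 53,
  "moves": [
    [[-0.02, 0.01, 0], [0, 0, -0.22]],
    [[-0.03, 0.01, 0], [0, 0, -0.43]],
    [[-0.04, 0.02, 0], [0, 0, -0.65]],
    [[-0.05, 0.02, 0], [0, 0, -0.87]],
    [[-0.06, 0.03, 0], [0, 0, -1.08]]
  ]
}}

```text
time_s: 5.8
eef_pos: [0.5654, 0.0013, 0.0201]
tool_rot: [-0.0, 0.348, 0.937, 0.0]
ft_force: [-2.1, 1.6, -0.7]
finger_gap: 0.79
```

Call:
{"fn": "send_rows", "kwargs": {
  "claw": 92,
  "moves": [
    [[0, -0.01, 0], [0, 0, -0.22]],
    [[0, -0.01, 0], [0, 0, -0.44]],
    [[0.01, -0.01, 0], [0, 0, -0.65]],
    [[0.01, 0, 0], [0, 0, -0.87]],
    [[0.02, 0, 0], [0, 0, -1.09]]
  ]
}}

```text
time_s: 6.3
eef_pos: [0.565, 0.0017, 0.0202]
tool_rot: [0.0, 0.294, 0.956, 0.0]
ft_force: [-2.1, 1.8, 0.5]
finger_gap: 0.636
```

Call:
{"fn": "send_rows", "kwargs": {
  "claw": 134,
  "moves": [
    [[0.02, -0.04, 0], [0, 0, -0.43]],
    [[0.04, -0.07, 0], [0, 0, -0.86]],
    [[0.07, -0.1, 0], [0, 0, -1.3]],
    [[0.1, -0.13, 0], [0, 0, -1.73]],
    [[0.14, -0.16, 0], [0, 0, -2.16]]
  ]
}}

```text
time_s: 6.8
eef_pos: [0.5587, 0.0001, 0.0202]
tool_rot: [0.0, 0.184, 0.983, 0.0]
ft_force: [-1.7, 3.8, 0.8]
finger_gap: 0.474
```

```bash
python3 - <<'E'
from plan import *
st=arm.read_state(); print(st['eef_pos'],pose(18,2,48,44,20)[:3,3],st['ft_force'],st['finger_gap'])
b,_=save('side','d3'); a,_=save('scene','s3')
cv2.imwrite('pics/c3.png',cv2.resize(b[170:330,190:470],(784,448),interpolation=2)[:,:,::-1])
E
```

```text
[5.58714830e-01 1.04684089e-04 2.02140584e-02] [ 5.58772879e-01 -2.26736724e-04  2.00000000e-02] [-1.65518614  3.79787249  0.7619465 ] 0.4738240315692909
```

View pics/c3.png

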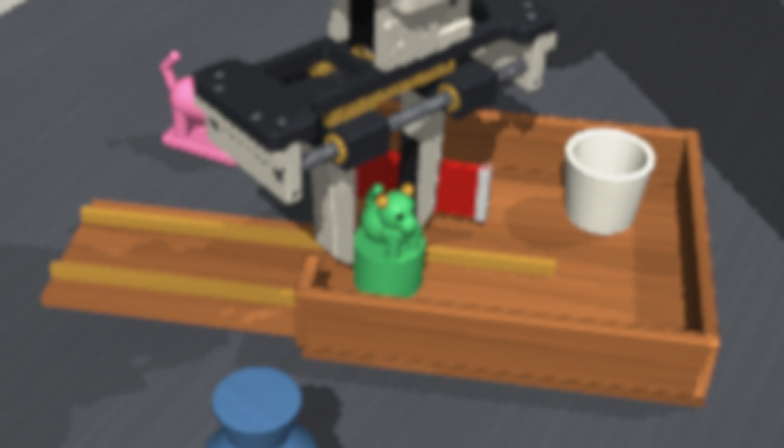

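The lion is through the gateway and upright at (390,250), with the gate held well behind the lead finger at (465,190). I continue.

Call:
{"fn": "send_rows", "kwargs": {
  "claw": 153,
  "moves": [
    [[0.05, -0.04, 0], [0, 0, -0.44]],
    [[0.1, -0.09, 0], [0, 0, -0.87]],
    [[0.15, -0.13, 0], [0, 0, -1.3]],
    [[0.21, -0.17, 0], [0, 0, -1.74]],
    [[0.27, -0.21, 0], [0, 0, -2.17]]
  ]
}}

```text
time_s: 7.4
eef_pos: [0.5498, -0.0028, 0.0204]
tool_rot: [0.001, 0.072, 0.997, 0.0]
ft_force: [1.5, 3.5, -0.6]
finger_gap: 0.401
```

Call:
{"fn": "send_rows", "kwargs": {
  "claw": 160,
  "moves": [
    [[0.06, -0.05, 0], [0, 0, -0.43]],
    [[0.13, -0.08, 0], [0, 0, -0.87]],
    [[0.21, -0.12, 0], [0, 0, -1.3]],
    [[0.28, -0.16, 0], [0, 0, -1.73]],
    [[0.35, -0.2, 0], [0, 0, -2.17]]
  ]
}}

```text
time_s: 7.9
eef_pos: [0.5387, -0.0072, 0.0206]
tool_rot: [0.001, -0.041, 0.999, 0.0]
ft_force: [1.3, 3.3, 0.3]
finger_gap: 0.371
```

Call:
{"fn": "send_rows", "kwargs": {
  "claw": 158,
  "moves": [
    [[0.08, -0.02, 0], [0, 0, -0.43]],
    [[0.16, -0.05, 0], [0, 0, -0.86]],
    [[0.25, -0.07, 0], [0, 0, -1.3]],
    [[0.33, -0.1, 0], [0, 0, -1.73]],
    [[0.41, -0.12, 0], [0, 0, -2.16]]
  ]
}}

```text
time_s: 8.4
eef_pos: [0.5267, -0.0119, 0.0206]
tool_rot: [0.001, -0.154, 0.988, 0.0]
ft_force: [1.7, 2.4, 0.5]
finger_gap: 0.381
```

```bash
python3 - <<'E'
from plan import *
st=arm.read_state(); print(st['eef_pos'],pose(69,5,87,35,20)[:3,3],st['ft_force'],st['finger_gap'])
b,d=save('side','d4'); a,_=save('scene','s4')
P=cloud('side',d); hsv=cv2.cvtColor(b,cv2.COLOR_RGB2HSV); H,S,V=[hsv[...,k].astype(int) for k in range(3)]
g=P[(H>50)&(H<85)&(S>100)&(d>0)&(P[...,0]<.75)&(P[...,0]>.3)]; q=np.array([w2t(p) for p in g]); print('green',len(g),q.min(0),q.max(0),np.median(q,0),g[:,2].min(),g[:,2].max())
cv2.imwrite('pics/c4.png',cv2.resize(b[170:330,190:470],(784,448),interpolation=2)[:,:,::-1])
E
```

```text
[ 0.52670326 -0.01192688  0.02055639] [ 0.52558458 -0.01220106  0.02      ] [1.7040719  2.40698915 0.46510635] 0.3807898824945447
green 674 [ 70.61648433 -20.26585176] [107.85262647  78.45938797] [ 90.69915691 -11.10312746] 0.004830651661727026 0.06849822240427078
```

View pics/c4.png

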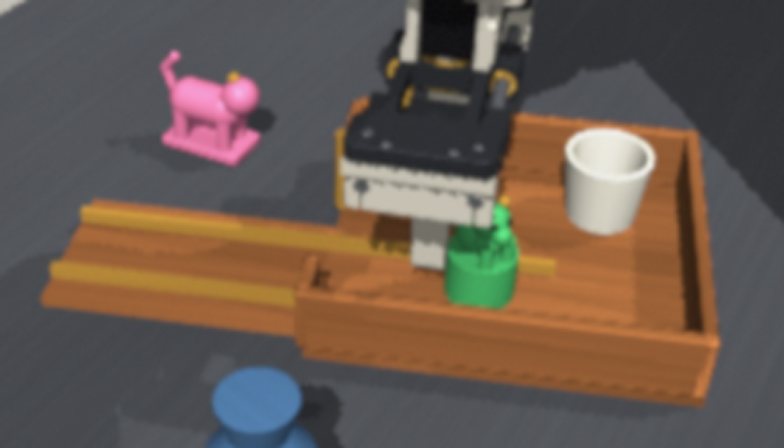

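```bash
python3 - <<'E'
from plan import *
z=np.load('pics/d4.npz'); d=z['d']; P=cloud('side',d)
for cx,cy in[(360,205),(430,205),(430,214),(480,205),(480,216),(500,215),(505,230),(480,290)]:
    u,v=int(190+cx/2.8),int(170+cy/2.8); print((cx,cy),z['im'][v,u],w2t(P[v,u]).round(),P[v,u,2].round(4))
a=load(); T=pose(69,5,87,35,20)
from push import *
b=seg(T,(69,5,87),(86,6,100))
E
```

```text
(360, 205) [168 153 136] [ 30. -60.] 0.1051
(430, 205) [198 193 179] [ 63. -63.] 0.1114
(430, 214) [194 189 176] [ 63. -63.] 0.1069
(480, 205) [121 119 116] [ 86. -65.] 0.1165
(480, 216) [196 191 177] [ 87. -65.] 0.11
(500, 215) [ 96 226 133] [96. -6.] 0.0673
(505, 230) [ 91 220 126] [100. -10.] 0.06
(480, 290) [ 67 170  94] [ 90. -18.] 0.0234
# (86, 6, 100) g 36 F1 outer corners [array([62., 53.]), array([77., 56.])] inner R [80. 41.]
claw 157 [[[0.09, -0.01, 0.0], [0.0, 0.0, -0.43]], [[0.17, -0.01, 0.0], [0.0, 0.0, -0.87]], [[0.26, -0.01, 0.0], [0.0, 0.0, -1.3]], [[0.35, -0.01, 0.0], [0.0, 0.0, -1.73]], [[0.44, -0.0, 0.0], [0.0, 0.0, -2.17]]]
```

The plates are at z ≥ 0.10, well above the lion (0.068), and the lion is at x ≈ 90. I make the last push.

Call:
{"fn": "send_rows", "kwargs": {
  "claw": 157,
  "moves": [
    [[0.09, 0, 0], [0, 0, -0.44]],
    [[0.17, 0, 0], [0, 0, -0.87]],
    [[0.26, 0, 0], [0, 0, -1.3]],
    [[0.35, 0, 0], [0, 0, -1.74]],
    [[0.44, 0, 0], [0, 0, -2.17]]
  ]
}}

```text
time_s: 9.0
eef_pos: [0.5139, -0.0159, 0.0205]
tool_rot: [0.001, -0.264, 0.964, 0.0]
ft_force: [1.6, 3.9, -0.3]
finger_gap: 0.387
```

```bash
python3 - <<'E'
from plan import *
st=arm.read_state(); print(st['eef_pos'],pose(86,6,100,36,20)[:3,3],st['ft_force'],st['finger_gap'])
b,d=save('side','d5')
P=cloud('side',d); hsv=cv2.cvtColor(b,cv2.COLOR_RGB2HSV); H,S,V=[hsv[...,k].astype(int) for k in range(3)]
g=P[(H>50)&(H<85)&(S>100)&(d>0)&(P[...,0]<.6)&(P[...,0]>.4)]; g=g[g[:,2]<.035]; q=np.array([w2t(p) for p in g])
import scipy.optimize as so
print('lion',so.least_squares(lambda c:np.hypot(q[:,0]-c[0],q[:,1]-c[1])-20,[105,0],loss='soft_l1').x,len(q))
# retreat plan
a=load(); X=[86,66,36,6,-24,-54]
for i in range(5):
    T0=a; p0,p1=[pose(x,6,100,36,20) for x in X[i:i+2]]
    a=call(a,[lerp(p0,p1,k/5) for k in range(1,6)])
for z in(90,200): 
    p0=a.copy(); p1=a.copy(); p1[2,3]=z/1000; a=call(a,[lerp(p0,p1,k/5) for k in range(1,6)])
setc(a)
E
```

```text
[ 0.51392071 -0.01587373  0.02046855] [ 0.51320497 -0.01639172  0.02      ] [ 1.62434639  3.88468192 -0.27956432] 0.38680508030083804
lion [107.21916505   2.96034197] 352
claw None [[[-0.13, -0.03, 0.0], [-0.0, 0.0, 0.0]], [[-0.27, -0.05, 0.0], [-0.0, 0.0, 0.0]], [[-0.4, -0.07, 0.0], [-0.0, 0.0, 0.0]], [[-0.53, -0.1, 0.0], [-0.0, 0.0, 0.0]], [[-0.66, -0.12, 0.0], [-0.0, 0.0, 0.0]]]
claw None [[[-0.2, -0.04, 0.0], [-0.0, 0.0, 0.0]], [[-0.39, -0.07, 0.0], [-0.0, 0.0, 0.0]], [[-0.59, -0.1, 0.0], [-0.0, 0.0, 0.0]], [[-0.79, -0.14, 0.0], [-0.0, 0.0, 0.0]], [[-0.98, -0.17, 0.0], [-0.0, 0.0, 0.0]]]
claw None [[[-0.2, -0.04, 0.0], [-0.0, 0.0, 0.0]], [[-0.4, -0.07, 0.0], [-0.0, 0.0, 0.0]], [[-0.59, -0.11, 0.0], [-0.0, 0.0, 0.0]], [[-0.79, -0.14, 0.0], [-0.0, 0.0, 0.0]], [[-0.99, -0.18, 0.0], [-0.0, 0.0, 0.0]]]
claw None [[[-0.2, -0.03, 0.0], [-0.0, 0.0, 0.0]], [[-0.39, -0.07, 0.0], [-0.0, 0.0, 0.0]], [[-0.59, -0.1, 0.0], [-0.0, 0.0, 0.0]], [[-0.79, -0.14, 0.0], [-0.0, 0.0, 0.0]], [[-0.98, -0.17, 0.0], [-0.0, 0.0, 0.0]]]
claw None [[[-0.2, -0.04, 0.0], [-0.0, 0.0, 0.0]], [[-0.4, -0.07, 0.0], [-0.0, 0.0, 0.0]], [[-0.59, -0.11, 0.0], [-0.0, 0.0, 0.0]], [[-0.79, -0.14, 0.0], [-0.0, 0.0, 0.0]], [[-0.99, -0.18, 0.0], [-0.0, 0.0, 0.0]]]
claw None [[[-0.0, -0.0, -0.47], [0.0, 0.0, 0.0]], [[-0.0, -0.0, -0.93], [0.0, 0.0, 0.0]], [[-0.0, -0.0, -1.4], [0.0, 0.0, 0.0]], [[-0.0, -0.0, -1.86], [0.0, 0.0, 0.0]], [[-0.0, -0.0, -2.33], [0.0, 0.0, 0.0]]]
claw None [[[-0.0, -0.0, -0.73], [0.0, 0.0, 0.0]], [[-0.0, -0.0, -1.47], [0.0, 0.0, 0.0]], [[-0.0, -0.0, -2.2], [0.0, 0.0, 0.0]], [[-0.0, -0.0, -2.93], [0.0, 0.0, 0.0]], [[-0.0, -0.0, -3.67], [0.0, 0.0, 0.0]]]
```

Lion at x ≈ 107 mm, about 15 mm clear of the gate's sweep. I back out so the gate closes along the finger.

Call:
{"fn": "send_rows", "kwargs": {
  "moves": [
    [[-0.13, -0.03, 0], [0, 0, 0]],
    [[-0.27, -0.05, 0], [0, 0, 0]],
    [[-0.4, -0.07, 0], [0, 0, 0]],
    [[-0.53, -0.1, 0], [0, 0, 0]],
    [[-0.66, -0.12, 0], [0, 0, 0]]
  ]
}}

```text
time_s: 9.55
eef_pos: [0.5323, -0.0087, 0.0201]
tool_rot: [0.0, -0.264, 0.964, 0.0]
ft_force: [-1.0, 1.9, -0.4]
finger_gap: 0.384
```

Call:
{"fn": "send_rows", "kwargs": {
  "moves": [
    [[-0.2, -0.04, 0], [0, 0, 0]],
    [[-0.39, -0.07, 0], [0, 0, 0]],
    [[-0.59, -0.1, 0], [0, 0, 0]],
    [[-0.79, -0.14, 0], [0, 0, 0]],
    [[-0.98, -0.17, 0], [0, 0, 0]]
  ]
}}

```text
time_s: 10.05
eef_pos: [0.5603, 0.0021, 0.0201]
tool_rot: [0.0, -0.264, 0.964, 0.0]
ft_force: [-4.0, 4.2, 0.7]
finger_gap: 0.382
```

Call:
{"fn": "send_rows", "kwargs": {
  "moves": [
    [[-0.2, -0.04, 0], [0, 0, 0]],
    [[-0.4, -0.07, 0], [0, 0, 0]],
    [[-0.59, -0.11, 0], [0, 0, 0]],
    [[-0.79, -0.14, 0], [0, 0, 0]],
    [[-0.99, -0.18, 0], [0, 0, 0]]
  ]
}}

```text
time_s: 10.55
eef_pos: [0.5894, 0.0122, 0.0205]
tool_rot: [0.001, -0.264, 0.964, -0.0]
ft_force: [-0.7, -0.8, 0.1]
finger_gap: 0.385
```

Call:
{"fn": "send_rows", "kwargs": {
  "moves": [
    [[-0.2, -0.03, 0], [0, 0, 0]],
    [[-0.39, -0.07, 0], [0, 0, 0]],
    [[-0.59, -0.1, 0], [0, 0, 0]],
    [[-0.79, -0.14, 0], [0, 0, 0]],
    [[-0.98, -0.17, 0], [0, 0, 0]]
  ]
}}

```text
time_s: 11.05
eef_pos: [0.6167, 0.023, 0.0203]
tool_rot: [0.0, -0.264, 0.964, 0.0]
ft_force: [-0.4, -0.2, 0.1]
finger_gap: 0.383
```

Call:
{"fn": "send_rows", "kwargs": {
  "moves": [
    [[-0.2, -0.04, 0], [0, 0, 0]],
    [[-0.4, -0.07, 0], [0, 0, 0]],
    [[-0.59, -0.11, 0], [0, 0, 0]],
    [[-0.79, -0.14, 0], [0, 0, 0]],
    [[-0.99, -0.18, 0], [0, 0, 0]]
  ]
}}

```text
time_s: 11.55
eef_pos: [0.6449, 0.0336, 0.0203]
tool_rot: [0.0, -0.264, 0.964, 0.0]
ft_force: [-0.8, -0.4, -0.6]
finger_gap: 0.383
```

Call:
{"fn": "send_rows", "kwargs": {
  "moves": [
    [[0, 0, -0.47], [0, 0, 0]],
    [[0, 0, -0.93], [0, 0, 0]],
    [[0, 0, -1.4], [0, 0, 0]],
    [[0, 0, -1.86], [0, 0, 0]],
    [[0, 0, -2.33], [0, 0, 0]]
  ]
}}

```text
time_s: 12.05
eef_pos: [0.6445, 0.0332, 0.092]
tool_rot: [0.001, -0.264, 0.964, 0.0]
ft_force: [-0.6, -0.2, 0.2]
finger_gap: 0.385
```

Call:
{"fn": "send_rows", "kwargs": {
  "moves": [
    [[0, 0, -0.73], [0, 0, 0]],
    [[0, 0, -1.47], [0, 0, 0]],
    [[0, 0, -2.2], [0, 0, 0]],
    [[0, 0, -2.93], [0, 0, 0]],
    [[0, 0, -3.67], [0, 0, 0]]
  ]
}}

```text
time_s: 12.55
eef_pos: [0.6441, 0.0332, 0.2021]
tool_rot: [0.001, -0.264, 0.964, 0.0]
ft_force: [-1.1, -0.4, -0.5]
finger_gap: 0.386
```

```bash
python3 - <<'E'
from plan import *
st=arm.read_state(); print(st['time_s'],st['eef_pos'],st['ft_force'])
b,d=save('side','d6')
P=cloud('side',d); hsv=cv2.cvtColor(b,cv2.COLOR_RGB2HSV); H,S,V=[hsv[...,k].astype(int) for k in range(3)]
near=(d>0)&(P[...,0]<.65)&(P[...,0]>.4)
g=P[(H>50)&(H<85)&(S>100)&near]; print('top',g[:,2].max()); g=g[g[:,2]<.035]; q=np.array([w2t(p) for p in g])
import scipy.optimize as so
print('lion',so.least_squares(lambda c:np.hypot(q[:,0]-c[0],q[:,1]-c[1])-20,[105,0],loss='soft_l1').x,len(q))
r=P[((H<4)|(H>176))&(S>200)&near]; q=np.array([w2t(p) for p in r]); print('gate',len(q),np.percentile(q,[2,98],axis=0))
cv2.imwrite('pics/c6.png',cv2.resize(b[150:400,190:470],(700,600),interpolation=2)[:,:,::-1])
E
```

```text
12.55 [0.6441112  0.03315688 0.20213447] [-1.12435878 -0.43547557 -0.50754405]
top 0.068704828951273
lion [107.86075881   2.7678614 ] 360
gate 131 [[ -0.24755282 -10.58314259]
 [  3.04101979  53.42181076]]
```

View pics/c6.png

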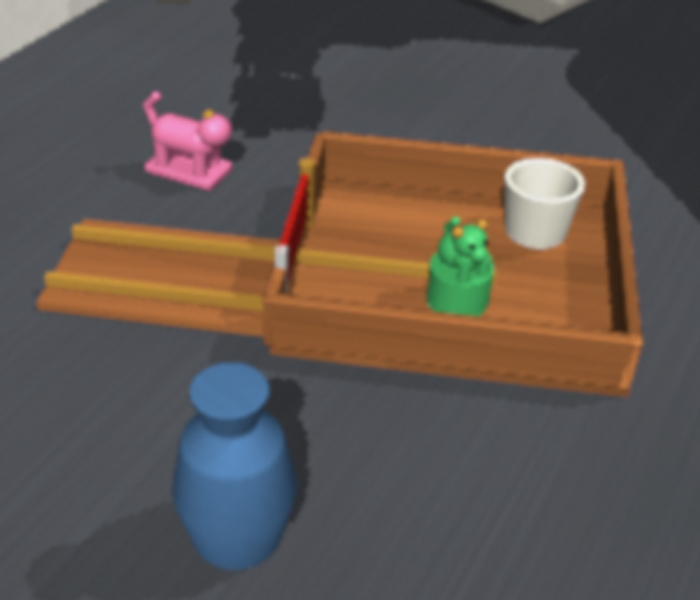

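The gate is shut, from (305,165) to (282,258). The lion stands in the bay at (460,265). The beast, cup and vase are where they were, and the arm is clear.

```bash
python3 -c "
from rig import arm
print(arm.job_done())"
```

```text
the job is handed in; nothing more can be done
None
```

The lion is standing in the bay with the gate shut behind it, and I handed the job in at about 12.6 s of the 51 s allowed.

- **How it was done:** One finger pushed the gate open and held it. The other slid the lion along the rails through the gateway while the gripper turned and closed. I then backed out so the gate swung shut along the lead finger, and raised the arm clear.
- **Lion:** It stands upright at tray x of about 108 mm and y of about 3 mm. That is about 15 mm clear of the gate's sweep by calculation.
- **Gate:** Its face measures at x of 0 to 3 mm, which is shut. I saw no contact between gate and lion in any picture, though I only looked at a few moments during the push.
- **Cup, pink beast and vase:** They look undisturbed in the last picture. I did not re-measure their positions.
- **Forces:** The highest wrist force reported at the end of a move was about 13 N, as the gate first opened.
- **One disagreement:** My first tray fit, from the fence outline, was about 3 mm off from the wrist-camera view. I used the wrist view, which matched the rail dimensions in the task.

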